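# Weigh two castings against each other and clamp the sound one for drilling

### The job

The two grey castings look alike, but one has an air pocket inside: gently set one on each pan of the balance, let go and see which side goes down. Leave the lighter one on its pan, seat the heavier one fully down in the round recess of the drilling jig, and swing the clamp arm over and press it down until its rubber tip bears firmly on the casting and holds it by itself, without pressing so hard that the casting cracks (25 N). Leave the other things on the table alone.

Things in the scene. Friction and masses are not known exactly. Their poses are not given: they have to be found in the camera images.
- casting_1: one of two like grey cast-stone pieces: round foot 60 across and 9 high, a straight drum 47 across from 13 to 52 above the underside, flat top 58 above the underside. Origin at the centre of the underside, z up its axis. 165 to 280 g; the one with the air pocket weighs at least 60 g less than the other, but cannot be told by sight and changes from start to start
- casting_2: one of two like grey cast-stone pieces: round foot 60 across and 9 high, a straight drum 47 across from 13 to 52 above the underside, flat top 58 above the underside. Origin at the centre of the underside, z up its axis. 165 to 280 g; the one with the air pocket weighs at least 60 g less than the other, but cannot be told by sight and changes from start to start
- balance: two-pan bench balance, grey base 120 x 260 x 38 high; origin under the centre of the base, y along the beam towards the left pan, x away from the robot at yaw 0. A white scale plate with a needle stands in the middle between the pans, 157 high
- pan_left: left (+y) pan of the balance, with its stem; its frame stays level whatever the beam does and its origin is the stem's pivot, 34 below the pan's upper face
- pan_right: right (-y) pan, otherwise as the left one
- pan_left_top (a point): centre of the upper face of the left pan: a flat steel disc 110 across, 4 thick, without a rim, which bears 20 N at most, about 119 above the table with the beam level, 220 from the other pan's centre
- pan_right_top (a point): the same point of the right pan
- beam (a joint): tilt of the balance beam in rad: 0 level, positive with the LEFT pan down; stops at +0.12 and -0.12, where the pans stand 13 mm below and above level. It swings freely, lightly damped: an empty pan gives way at well under 1 N. With a casting on each pan the heavier side goes down to its stop within about a second
- jig: drilling jig: plywood board 130 x 230 x 22 high fixed to the table, with a round recess and a hold-down clamp; origin under the centre of the board, y from the clamp's post towards the recess and the free end of the arm
- nest (a point): centre of the floor of the jig's round recess: 64 across, 10 deep, rim slightly chamfered, floor 12 above the table; takes the foot of a casting. 110 from the clamp's post along the jig's y
- clamp (a joint): angle of the clamp arm in rad: 0 level over the recess, about 1.55 upright (open); from -0.15 to 1.75. The pivot is stiff: the arm stays wherever it is left and takes about 3 to 4 N across the handle to move. Near level, 8 N down on the handle point presses the tip on a casting with about 7 N, 12 N with about 13 N; let go, about 8 N at most remains
- clamp_arm: the clamp's lever: flat steel bar 22 wide, 10 thick, ending in a round black grip 24 thick, from 130 to 205 from the pivot. Origin on the pivot, 100 above the table; at joint 0 its axes are those of the jig, y along the lever and z up. A threaded spindle 110 from the pivot has a steel knob above (22 across, top at most 57 over the lever's axis) and a sprung rubber tip below
- clamp_handle (a point): middle of the clamp's black grip, on the lever's axis, 165 from the pivot
- clamp_hinge (a point): the clamp's pivot; its axis is the jig's x. How far the spindle is screwed down differs from start to start and is not reported: the face of its rubber tip (20 across) lies 22 to 38 below the lever's axis, so it meets the top of a seated casting (70 above the table) somewhere between joint -0.08 and +0.08. The tip gives 1 mm for each 6 N, 6 mm at most
- mould: grey open mould half, 100 x 85 x 34 high; not part of the job, stays where it is; origin under its centre
- brush: flat paint brush lying down, 170 long; not part of the job, stays where it is; origin under its centre
- spatula: spatula lying down, 200 long; not part of the job, stays where it is; origin under its centre
- bowl: white mixing bowl, 120 across, 55 high; not part of the job, stays where it is; origin under its centre
- paint_tin: paint tin with a paper label, 76 across, 85 high; not part of the job, stays where it is; origin under its centre
- jar: small glass jar, 60 across, 70 high; not part of the job, stays where it is; origin under its centre
- brush_pot: steel pot of brushes, pot 72 across and 95 high, brushes to about 240; not part of the job, stays where it is; origin under its centre
Not all that is in view belongs to the job. What is shaped like the casting_1 but orange or pink is not meant.

How it is judged:
By the outcome, as a careful person would: the job done as asked, in the order asked, and still so for the second after the job is handed in, with the robot touching nothing.
It also fails if it takes over 72 s, if anything falls off the work surface, if the arm or the gripper's body presses on something with over 40 N, if the wrist force passes 120 N, or if a joint passes its speed limit or range.

### The arm

A 7-joint arm with a two-finger parallel gripper is mounted at the origin on the work surface. World frame = base frame: x ahead of the robot, y to its left, z up, the work surface at z = 0. Lengths are in m, angles in rad, forces in N, time in s.
With the tool pointing down it reaches from about 0.35 to 0.9 m from the base axis. Payload 7.2 kg.
Tool frame: the origin (TCP) lies on the centre line of the jaws, within the pads' length; the fingertips stand 19 mm ahead of it and the grasp point (between the pads) is the TCP; z points along the fingers, y is the line along which they close (so a half turn about z gives the same grasp; the last joint's range is limited). The gripper opens to 85 mm and grips with 20 to 120 N. Pads are 22 mm wide; open, the fingers measure 114 mm over their backs; the gripper's body (76 mm by 85 mm) begins 54 mm behind the grasp point. The pads swing forward as they close: fully open they stand 13 mm farther back than shut.
Start: joints at [1.278, 0.411, -0.013, 1.596, 0.006, 1.134, -0.082], TCP at [0.139, -0.609, 0.25] pointing down, gripper open.
Joint ranges: [-2.95, 2.95], [-0.29, 1.99], [-1.47, 1.44], [0.14, 2.54], [-1.03, 4.17], [0.13, 1.85], [-2.86, 2.86]. Speed limits (rad/s): [2.39, 2.39, 3.01, 3.01, 3.14, 3.14, 3.14].

### API

Orientations are given as a unit quaternion [x, y, z, w].
In Python, from cell import ctrl gives the robot as it stands. The module is installed in compiled form; this text tells all that it offers.
- The arm moves only by the tool move_arm, never from a script. Its argument "moves" is one flat list of numbers, 7 for each row, row after row: the opening, from 0 (shut) to 1 (fully open), then the shift along the tool's x, y, z scaled (see below), then the turn, a rotation vector about the tool's x, y, z scaled (see below). In form: [gripper, x, y, z, ax, ay, az, gripper, x, y, z, ax, ay, az, ...]. A call has 1 to 10 rows; each row is the pose to reach, as a shift and turn from the pose commanded when the call began, along the tool's axes at that moment; what a row does not reach only later rows make up. The controller multiplies each number of a shift by 1 m and each number of a turn by 30 degrees. A row lasts 1/8 s, in which the tool goes at most 62.5 mm and 10.7 degrees, less where a joint would pass 70% of its speed; a pose out of reach is approached as far as the arm can. A call with a number of a shift or a turn outside -1 to 1 is refused whole. A call with a gripper value outside its range is refused whole. The fingers move at their own pace and stop on an object; "squeeze" is the grip in N (left out, the last holds). Time passes only in rows, so rows that repeat a pose let the fingers close. It gives the time, the measured TCP pose, the force, the opening and the grip force at its end, in the units of the state.
- ctrl.observe(): the state, without advancing time (a new reading comes with each control period).
- ctrl.capture(name): name is "scene" or "side" or "wrist"; returns the picture (420x560x3 uint8, blue, green, red); there is no depth.
- ctrl.camera_model(name): a dict with "fx", "fy", "cx", "cy" (pixels), "rvec" (rotation vector, rad) and "tvec" (3), from world to camera coordinates, as OpenCV has them; the wrist camera has in their place "hand_eye" (4x4, takes a point from camera to tool coordinates, whose origin is the TCP and whose axes are the flange's). Camera axes: x right, y down, z forward; pixel columns grow to the right and rows downward; lengths in m; the calibration is good to about 2 mm. The wrist camera is an equidistant fisheye: a pixel r from the principal point sees the ray r / f radians off the axis. A picture is of the moment at which its call begins: read the wrist's pose just before it. camera_model takes no time and is no camera call.
- ctrl.close_job(): hands the job in; it is judged then, once.
Trained networks look in the newest picture that a camera, given by its name, has taken for a name from the list of things; names that differ only in an ending like _2 or _b are one class to them, and where a whole thing is asked for, a point or a joint stands for the part that bears it (a point fixed in the world has none). Each returns a list of dicts, best first, with "conf" (0 to 1); they miss things now and then, are a little off and sometimes report something else, mostly with a low value. They report only what shows in the picture. A call takes as long as a camera call. They do not tell look-alikes from the thing itself.
- ctrl.cut_out(camera, query): "region" (420x560 bool, what is visible of it) and "point" ([column, row] in pixels, amid what is visible of it).
- ctrl.place_of(camera, query): "point" ([column, row] in pixels: a listed point, or the origin of a listed thing).
The state is a dict: "t": time; "joint_pos": joint angles; "joint_velocities": joint speeds; "effort": joint torques, N m; "ee_pos": TCP position; "eef_rot": TCP orientation; "wrist_force": force on the tool from outside, world axes, zero at the start; "ft_torque": the same for the moment, N m; "opening": opening from 0.0 (shut) to 1.0 (fully open); "gripper_force": force on a finger pad.
Only numpy, scipy, OpenCV 4.12 (cv2) and the standard library are available. Lean on these libraries where they do the work, as an engineer would, in place of code of your own. Each camera call takes 0.05 s, during which the arm holds its last target. There are 200 camera calls.

## Working session

There is one attempt and no reset: what is moved stays moved. The work goes in short steps, Python scripts to look and compute and a tool call to move; the robot and the scene stay as the last step left them, time stands still between calls to the robot, and variables do not carry over. Pictures are saved under pics/ and viewed, at most 10 in all, crops included, and the job is handed in when it is done.

Besides the shell and the picture viewer there is one more tool, called after ">>>" as name(argument=value, ...) on one line, values as JSON. move_arm: Moves the arm, as the interface text tells. Shifts and turns lie within -1 to 1; 1 stands for 1 m of shift or 30 degrees of turn. Its arguments: {"type":"object","properties":{"moves":{"type":"array","items":{"type":"number"}},"squeeze":{"type":"number"}},"required":["moves"]}

```bash
mkdir -p pics
cat > h.py <<'E'
import numpy as np, cv2
from scipy.spatial.transform import Rotation as R
from cell import ctrl
def ray(cam,p,s=None):
    m=ctrl.camera_model(cam); u=(p[0]-m["cx"])/m["fx"]; v=(p[1]-m["cy"])/m["fy"]
    if cam=="wrist":
        s=s or ctrl.observe(); r=np.hypot(u,v); d=np.array([u/r*np.sin(r),v/r*np.sin(r),np.cos(r)]) if r>1e-9 else np.array([0,0,1.])
        H=np.array(m["hand_eye"]); Q=R.from_quat(s["eef_rot"]).as_matrix()
        return Q@H[:3,3]+np.array(s["ee_pos"]), Q@H[:3,:3]@d
    Q=cv2.Rodrigues(np.array(m["rvec"],float))[0]
    return -Q.T@np.array(m["tvec"],float).ravel(), Q.T@np.array([u,v,1.])
def atz(cam,p,z,s=None):
    o,d=ray(cam,p,s); return o+d*(z-o[2])/d[2]
def proj(cam,P,s=None):
    m=ctrl.camera_model(cam); P=np.array(P,float)
    if cam=="wrist":
        s=s or ctrl.observe(); H=np.array(m["hand_eye"]); Q=R.from_quat(s["eef_rot"]).as_matrix()
        c=H[:3,:3].T@(Q.T@(P-np.array(s["ee_pos"]))-H[:3,3]); t=np.arctan2(np.hypot(c[0],c[1]),c[2]); a=np.arctan2(c[1],c[0])
        return np.array([m["cx"]+m["fx"]*t*np.cos(a),m["cy"]+m["fy"]*t*np.sin(a)])
    c=cv2.Rodrigues(np.array(m["rvec"],float))[0]@P+np.array(m["tvec"],float).ravel()
    return np.array([m["cx"]+m["fx"]*c[0]/c[2],m["cy"]+m["fy"]*c[1]/c[2]])
def tri(rays):
    A=0;b=0
    for o,d in rays:
        d=d/np.linalg.norm(d);M=np.eye(3)-np.outer(d,d);A=A+M;b=b+M@o
    return np.linalg.solve(A,b)
def snap(cam,name=None):
    im=ctrl.capture(cam)
    if name: cv2.imwrite("pics/"+name,im)
    return im
E
python3 - <<'E'
from h import *
np.set_printoptions(precision=3,suppress=True)
a=snap("scene");b=snap("side")
cv2.imwrite("pics/s1.png",a);cv2.imwrite("pics/s2.png",b)
c=snap("wrist"); cv2.imwrite("pics/w.png",c)
s=ctrl.observe(); print(s["eef_rot"],s["ee_pos"],s["t"])
for cam in ("scene","side"):
    print(cam,[round(float(x),3) for x in ray(cam,(280,210))[0]])
    for q,z in (("casting_1",0),("pan_left_top",.119),("pan_right_top",.119),("nest",.012),("clamp_handle",.26),("clamp_hinge",.1),("balance",0),("jig",0)):
        print(q,[(round(d["conf"],2),np.round(d["point"]),atz(cam,d["point"],z)[:2]) for d in ctrl.place_of(cam,q)[:4]])
print(ctrl.observe()["t"])
E
```

```text
[ 0.994  0.112 -0.    -0.001] [ 0.139 -0.609  0.25 ] 0.15
scene [1.285, 0.609, 0.997]
casting_1 [(0.63, array([353., 252.]), array([0.432, 0.21 ])), (0.61, array([255., 177.]), array([ 0.327, -0.267])), (0.58, array([369., 231.]), array([0.325, 0.205])), (0.57, array([290., 220.]), array([ 0.433, -0.026]))]
pan_left_top []
pan_right_top [(0.86, array([252., 225.]), array([ 0.619, -0.024]))]
nest [(0.74, array([224., 207.]), array([ 0.528, -0.232]))]
clamp_handle [(0.92, array([187., 133.]), array([ 0.535, -0.349])), (0.16, array([175., 236.]), array([ 0.862, -0.044]))]
clamp_hinge [(0.84, array([200., 176.]), array([ 0.528, -0.331]))]
balance [(0.75, array([284., 266.]), array([0.603, 0.079]))]
jig [(0.87, array([228., 210.]), array([ 0.519, -0.222]))]
side [-0.066, 0.908, 0.872]
casting_1 [(0.8, array([327., 253.]), array([ 0.435, -0.021])), (0.76, array([365., 269.]), array([ 0.329, -0.02 ])), (0.71, array([418., 222.]), array([ 0.302, -0.277])), (0.69, array([268., 304.]), array([0.45 , 0.209]))]
pan_left_top [(0.78, array([222., 237.]), array([0.585, 0.196])), (0.74, array([339., 201.]), array([ 0.446, -0.083]))]
pan_right_top [(0.8, array([267., 191.]), array([ 0.614, -0.012]))]
nest [(0.96, array([332., 197.]), array([ 0.545, -0.227])), (0.37, array([310., 290.]), array([0.391, 0.126]))]
clamp_handle [(0.68, array([168., 342.]), array([0.368, 0.565])), (0.57, array([362., 101.]), array([ 0.543, -0.354])), (0.18, array([224., 236.]), array([0.463, 0.325]))]
clamp_hinge [(0.96, array([357., 157.]), array([ 0.528, -0.331]))]
balance [(0.95, array([249., 246.]), array([0.61 , 0.072]))]
jig [(0.9, array([338., 199.]), array([ 0.532, -0.245])), (0.57, array([333., 197.]), array([ 0.551, -0.246]))]
0.95
```

View pics/s1.png

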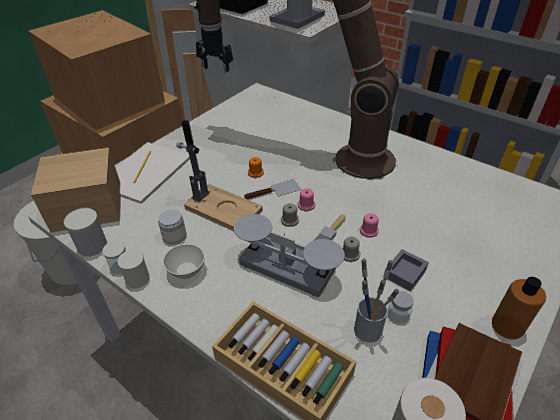

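View pics/s2.png

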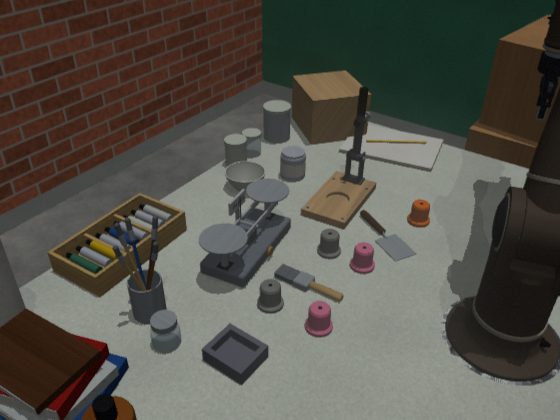

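The scene view shows the grey castings at about (290,214) and (351,247). Look-alikes to reject are pink (307,198), pink (370,224) and orange (255,167). The balance is at (288,260), and the jig at (224,207) has its clamp upright. I'll move over the castings for the close crop.

```bash
cat >> h.py <<'E'
def go(P,yaw,tilt=None,s=None):
    "world target (yaw deg = direction of tool y line) -> scaled row"
    s=s or ctrl.observe(); Q0=R.from_quat(s["eef_rot"])
    best=None
    for k in (0,180):
        a=np.radians(yaw+k); y=np.array([np.cos(a),np.sin(a),0]); z=np.array([0,0,-1.]); x=np.cross(y,z)
        Q=R.from_matrix(np.c_[x,y,z])
        rv=np.degrees((Q0.inv()*Q).as_rotvec())
        if tilt=="all": print("alt",k,np.round(rv/30,3))
        if best is None or np.linalg.norm(rv)<np.linalg.norm(best): best=rv
    d=Q0.inv().apply(np.array(P)-np.array(s["ee_pos"]))
    print("row",np.round(d,4).tolist(),np.round(best/30,3).tolist(),"dist",round(float(np.linalg.norm(d)),3),"rows",int(np.ceil(max(np.linalg.norm(d)/.0625,np.linalg.norm(best)/10.7)))+1)
E
python3 - <<'E'
from h import *
s=ctrl.observe();print(s["ee_pos"],R.from_quat(s["eef_rot"]).as_matrix().round(3).tolist());print(np.round(ctrl.camera_model("wrist")["hand_eye"],3))
go([.36,-.30,.32],-90); go([.44,.08,.32],-90)
for cam in ("scene","side"):
  for q in ("casting_1","brush","clamp_handle"):
    for d in ctrl.cut_out(cam,q)[:4]:
        ys,xs=np.where(d["region"]);print(cam,q,round(d["conf"],2),d["point"],xs.min(),xs.max(),ys.min(),ys.max())
E
```

```text
[ 0.13929934 -0.60927787  0.25030309] [[0.975, 0.223, 0.0], [0.223, -0.975, -0.0], [-0.0, 0.0, -1.0]]
[[-0.001 -0.956 -0.292  0.074]
 [ 1.    -0.001 -0.     0.   ]
 [-0.    -0.292  0.956 -0.124]
 [ 0.     0.     0.     1.   ]]
row [0.2841, -0.2523, -0.0697] [0.0, 0.0, 0.429] dist 0.386 rows 8
row [0.4468, -0.6049, -0.0697] [0.0, 0.0, 0.429] dist 0.755 rows 14
scene casting_1 0.81 [306.2, 200.7] 298 314 189 210
scene casting_1 0.76 [351.0, 245.9] 343 359 237 261
scene casting_1 0.69 [289.8, 215.0] 281 298 204 226
scene casting_1 0.67 [370.0, 226.3] 360 378 214 237
scene brush 0.72 [404.7, 267.9] 388 427 249 290
scene brush 0.61 [334.3, 228.7] 318 344 216 239
scene clamp_handle 0.88 [190.8, 145.9] 176 199 121 176
side casting_1 0.97 [318.9, 319.7] 305 332 300 337
side casting_1 0.94 [267.9, 296.2] 257 283 279 313
side casting_1 0.81 [364.4, 260.1] 350 374 243 273
side casting_1 0.78 [330.3, 245.3] 317 340 229 259
side brush 0.86 [303.0, 282.7] 274 342 265 301
side clamp_handle 0.89 [362.2, 119.0] 352 369 88 154
side clamp_handle 0.72 [341.4, 190.4] 301 375 87 228
```

>>> move_arm(moves=[1,0.284,-0.252,-0.07,0,0,0.429,1,0.284,-0.252,-0.07,0,0,0.429,1,0.284,-0.252,-0.07,0,0,0.429,1,0.284,-0.252,-0.07,0,0,0.429,1,0.284,-0.252,-0.07,0,0,0.429,1,0.284,-0.252,-0.07,0,0,0.429,1,0.447,-0.605,-0.07,0,0,0.429,1,0.447,-0.605,-0.07,0,0,0.429,1,0.447,-0.605,-0.07,0,0,0.429,1,0.447,-0.605,-0.07,0,0,0.429])

```text
t: 2.5
ee_pos: [0.408, -0.0632, 0.32]
eef_rot: [1.0, -0.0, 0.001, 0.0]
wrist_force: [1.7, -0.1, -0.5]
opening: 1.0
gripper_force: 0.0
```

>>> move_arm(moves=[1,0.02,-0.19,0,0,0,0,1,0.02,-0.19,0,0,0,0,1,0.02,-0.19,0,0,0,0,1,0.02,-0.19,0,0,0,0,1,0.02,-0.19,0,0,0,0])

```text
t: 3.12
ee_pos: [0.4278, 0.1248, 0.3194]
eef_rot: [1.0, 0.001, -0.0, 0.0]
wrist_force: [0.9, -0.7, 0.1]
opening: 1.001
gripper_force: 0.0
```

Run:
```python
from h import *
np.set_printoptions(precision=3,suppress=True)
s=ctrl.observe();print(s["t"],s["ee_pos"],R.from_quat(s["eef_rot"]).as_rotvec(),s["wrist_force"])
im=snap("wrist","w1.png")
for q,z in (("casting_1",0),("pan_left_top",.119),("pan_right_top",.119),("nest",.012),("clamp_handle",.26),("clamp_hinge",.1),("balance",0),("jig",0),("brush",0)):
    print(q,[(round(d["conf"],2),np.round(d["point"]),atz("wrist",d["point"],z,s)[:2]) for d in ctrl.place_of("wrist",q)[:4]])
```

```text
3.125 [0.428 0.125 0.319] [ 3.141  0.002 -0.   ] [ 0.886 -0.693  0.066]
casting_1 [(0.95, array([217., 151.]), array([0.448, 0.209])), (0.8, array([506., 238.]), array([ 0.31 , -0.283])), (0.61, array([387., 159.]), array([ 0.439, -0.03 ])), (0.59, array([227., 237.]), array([0.32, 0.2 ]))]
pan_left_top [(0.8, array([206.,  30.]), array([0.588, 0.196])), (0.26, array([505., 112.]), array([ 0.52 , -0.141]))]
pan_right_top [(0.86, array([416.,   9.]), array([ 0.621, -0.019]))]
nest []
clamp_handle []
clamp_hinge []
balance [(0.95, array([308.,  39.]), array([0.603, 0.085])), (0.19, array([385., 160.]), array([ 0.438, -0.027]))]
jig [(0.81, array([502., 112.]), array([ 0.526, -0.231])), (0.43, array([291., 175.]), array([0.414, 0.107]))]
brush [(0.76, array([291., 175.]), array([0.413, 0.107]))]
```

View pics/w1.png

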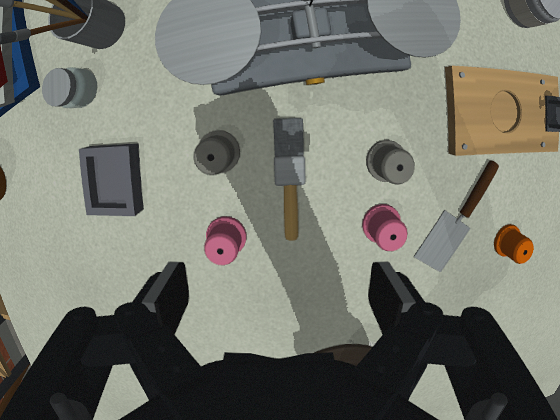

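The wrist crop shows the two grey castings at (217,152) and (391,162). The pink pieces at (222,240) and (385,228) and the orange one at (514,243) are the look-alikes. The brush lies between the castings at (290,175). I'll hover over the left casting first.

>>> move_arm(moves=[1,0.017,-0.085,0.16,0,0,0,1,0.017,-0.085,0.16,0,0,0,1,0.017,-0.085,0.16,0,0,0,1,0.017,-0.085,0.16,0,0,0])

```text
t: 4.12
ee_pos: [0.4425, 0.2108, 0.1561]
eef_rot: [1.0, 0.002, -0.004, 0.0]
wrist_force: [0.6, -0.4, 0.8]
opening: 0.996
gripper_force: 0.0
```

```bash
cat >> h.py <<'E'
def top(q="casting_1",z0=0.0,cam="wrist",near=None,s=None):
    "silhouette fit: centre of a casting standing at z0, from cut_out"
    from scipy.optimize import minimize
    s=s or ctrl.observe(); out=[]
    for d in ctrl.cut_out(cam,q)[:5]:
        reg=d["region"]; g=atz(cam,d["point"],z0+.03,s)
        if near is not None and np.hypot(*(g[:2]-near))>.05: continue
        a=np.linspace(0,2*np.pi,40,endpoint=False)
        def mask(c):
            m=np.zeros(reg.shape,np.uint8)
            pts=np.array([proj(cam,[c[0]+r*np.cos(t),c[1]+r*np.sin(t),z0+h],s) for r,h in((.03,0),(.03,.009),(.0235,.013),(.0235,.052),(.021,.058)) for t in a])
            for sl in(pts[:80],pts[80:]):
                cv2.fillConvexPoly(m,cv2.convexHull(np.round(sl*16).astype(np.int32)),1,shift=4)
            return m>0
        f=lambda c:1-(mask(c)&reg).sum()/max(1,(mask(c)|reg).sum())
        r=minimize(f,g[:2],method="Nelder-Mead",options=dict(initial_simplex=[g[:2],g[:2]+[.008,0],g[:2]+[0,.008]],xatol=2e-4,fatol=1e-4))
        print(q,cam,round(d["conf"],2),np.round(d["point"]),"ctr",np.round(r.x,4),"iou",round(1-r.fun,3)); out.append(r.x)
    return out
E
python3 - <<'E'
from h import *
s=ctrl.observe();print(s["t"],s["ee_pos"]); im=snap("wrist","w2.png")
o=top(near=np.array([.445,.209]),s=s)
for d in ctrl.place_of("wrist","casting_1"): print(d["conf"],d["point"],atz("wrist",d["point"],0,s))
for c in("scene","side"): snap(c); top(cam=c,near=np.array([.445,.209]));top(cam=c,near=np.array([.435,-.025]))
if o: go([o[0][0],o[0][1],.040],-90,s=s)
E
```

```text
4.125 [0.44254368 0.21075496 0.15605068]Traceback (most recent call last):
  File "<stdin>", line 3, in <module>
  File "h.py", line 58, in top
    r=minimize(f,g[:2],method="Nelder-Mead",options=dict(initial_simplex=[g[:2],g[:2]+[.008,0],g[:2]+[0,.008]],xatol=2e-4,fatol=1e-4))
    res = _minimize_neldermead(fun, x0, args, callback, bounds=bounds,
                               **options)
    fxr = func(xr)
    fx = function(np.copy(x), *(wrapper_args + args))
  File "h.py", line 57, in <lambda>
    f=lambda c:1-(mask(c)&reg).sum()/max(1,(mask(c)|reg).sum())
                                            ~~~~^^^
  File "h.py", line 53, in mask
    pts=np.array([proj(cam,[c[0]+r*np.cos(t),c[1]+r*np.sin(t),z0+h],s) for r,h in((.03,0),(.03,.009),(.0235,.013),(.0235,.052),(.021,.058)) for t in a])
                  ~~~~^^^^^^^^^^^^^^^^^^^^^^^^^^^^^^^^^^^^^^^^^^^^^^^^
  File "h.py", line 15, in proj
    m=ctrl.camera_model(cam); P=np.array(P,float)
ValueError: time passes only in moves, steps and waits
```

```bash
sed -i 's/ctrl.camera_model(cam)/CM(cam)/' h.py; sed -i '3a import functools\n@functools.cache\ndef CM(c): return ctrl.camera_model(c)' h.py
python3 - <<'E'
from h import *
s=ctrl.observe();print(s["t"],s["ee_pos"]); im=snap("wrist","w2.png")
o=top(near=np.array([.445,.209]),s=s)
for d in ctrl.place_of("wrist","casting_1"): print(d["conf"],d["point"],atz("wrist",d["point"],0,s))
for c in("scene","side"): snap(c); top(cam=c,near=np.array([.445,.209]),s=s);top(cam=c,near=np.array([.435,-.025]),s=s)
if o: go([o[0][0],o[0][1],.040],-90,s=s)
E
```

```text
4.225 [0.44480578 0.20981517 0.15973899]
casting_1 wrist 0.81 [282. 197.] ctr [0.448  0.2063] iou 0.96
0.93 [278.9, 189.3] [0.44928711 0.2090816  0.        ]
0.76 [499.0, 206.7] [ 0.43314296 -0.02931137  0.        ]
0.71 [289.2, 303.9] [0.32769835 0.1982791  0.        ]
0.6 [482.2, 281.9] [ 0.3408963  -0.02977141  0.        ]
casting_1 scene 0.67 [352. 250.] ctr [0.4444 0.2087] iou 0.793
casting_1 scene 0.62 [290. 215.] ctr [ 0.4398 -0.0231] iou 0.867
casting_1 side 0.93 [271. 298.] ctr [0.4475 0.2055] iou 0.903
casting_1 side 0.73 [328. 246.] ctr [ 0.4356 -0.0291] iou 0.879
row [0.0033, 0.0035, 0.1197] [0.0, 0.002, 0.002] dist 0.12 rows 3
```

>>> move_arm(moves=[1,0.003,0.003,0.06,0,0,0,1,0.003,0.003,0.12,0,0,0,1,0.003,0.003,0.12,0,0,0,1,0.003,0.003,0.12,0,0,0,0,0.003,0.003,0.12,0,0,0,0,0.003,0.003,0.12,0,0,0,0,0.003,0.003,0.12,0,0,0,0,0.003,0.003,0.12,0,0,0,0,0.003,0.003,0.12,0,0,0,0,0.003,0.003,0.12,0,0,0], squeeze=30)

```text
t: 5.92
ee_pos: [0.4489, 0.207, 0.0413]
eef_rot: [1.0, -0.0, 0.001, -0.0]
wrist_force: [-1.6, -1.3, 11.9]
opening: 0.535
gripper_force: 29.2
```

Run:
```python
from h import *
s=ctrl.observe();print(s["t"],s["ee_pos"],s["opening"],s["gripper_force"],s["wrist_force"]); im=snap("wrist","w2.png")
```

```text
5.925 [0.44888071 0.20701753 0.0413237 ] 0.5352745788362344 29.195012329146266 [-1.5542719  -1.27566486 11.89925968]
```

View pics/w2.png

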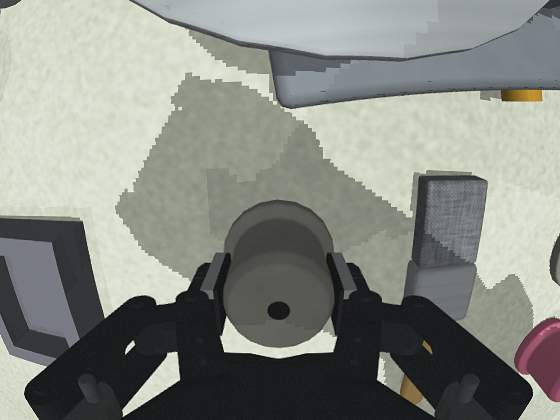

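The jaws hold the casting centrally around the drum; its top hole is at (279,310). Next I locate the pans precisely and lift.

>>> move_arm(moves=[0,0,0,-0.04,0,0,0,0,0,0,-0.09,0,0,0,0,0,0,-0.14,0,0,0,0,0,0,-0.14,0,0,0,0,0,0,-0.14,0,0,0])

```text
t: 6.6
ee_pos: [0.4476, 0.2062, 0.1794]
eef_rot: [1.0, -0.0, 0.0, 0.0]
wrist_force: [-0.1, 0.2, -1.6]
opening: 0.534
gripper_force: 33.0
```

```bash
cat >> h.py <<'E'
def disc(q,cam,z,s=None,near=None):
    "centre of a 110 disc at height z by mask centroid on the plane"
    for d in ctrl.cut_out(cam,q)[:2]:
        c,_=cv2.findContours(d["region"].astype(np.uint8),cv2.RETR_EXTERNAL,cv2.CHAIN_APPROX_NONE)
        c=max(c,key=cv2.contourArea)[:,0]
        W=np.array([atz(cam,p,z,s)[:2] for p in c],np.float32)
        (x,y),r=cv2.minEnclosingCircle(W); m=W.mean(0)
        print(q,cam,round(d["conf"],2),"mec",round(x,4),round(y,4),"r",round(r,4),"mean",m.round(4))
E
python3 - <<'E'
from h import *
s=ctrl.observe();print(s["t"],s["ee_pos"],s["opening"],s["gripper_force"],s["wrist_force"]); 
for cam in ("wrist","scene","side"):
    snap(cam)
    for q in("pan_left","pan_right"):
        disc(q,cam,.119,s)
        print([(round(d["conf"],2),atz(cam,d["point"],.119,s)[:2].round(3)) for d in ctrl.place_of(cam,q+"_top")[:2]])
go([.586,.197,.18],-90,s=s)
E
```

```text
6.6 [0.44764215 0.20624022 0.17939979] 0.5335426339290699 32.9923294717446 [-0.05083882  0.16180241 -1.56975179]
pan_left wrist 0.62 mec 0.5844 0.1969 r 0.0548 mean [0.567  0.1971]
pan_left wrist 0.3 mec 0.465 0.0481 r 0.0347 mean [0.4657 0.0504]
[(0.66, array([0.586, 0.197]))]
pan_right wrist 0.89 mec 0.602 0.0178 r 0.0388 mean [0.5988 0.0175]
[]
pan_left scene 0.95 mec 0.5947 0.2047 r 0.0618 mean [0.5903 0.203 ]
pan_left scene 0.28 mec 0.442 -0.4644 r 0.1794 mean [ 0.4464 -0.4604]
[(0.92, array([0.588, 0.204]))]
pan_right scene 0.83 mec 0.6323 -0.0107 r 0.0673 mean [ 0.6274 -0.0118]
[(0.69, array([ 0.614, -0.019])), (0.44, array([0.616, 0.224]))]
pan_left side 0.96 mec 0.5715 0.2149 r 0.0772 mean [0.5731 0.2086]
pan_left side 0.68 mec 0.3 -0.0283 r 0.0928 mean [ 0.2883 -0.0195]
[(0.88, array([0.585, 0.195]))]
pan_right side 0.7 mec 0.6276 -0.5351 r 0.2447 mean [ 0.6222 -0.5188]
pan_right side 0.48 mec 0.655 0.0093 r 0.0278 mean [0.656  0.0104]
[]
row [0.1384, 0.0092, -0.0005] [0.001, -0.001, -0.001] dist 0.139 rows 4
```

>>> move_arm(moves=[0,0.139,0.009,-0.006,0,0,0,0,0.139,0.009,-0.006,0,0,0,0,0.139,0.009,-0.006,0,0,0,0,0.139,0.009,-0.006,0,0,0,0,0.139,0.009,0.01,0,0,0,0,0.139,0.009,0.02,0,0,0,0,0.139,0.009,0.025,0,0,0,0,0.139,0.009,0.028,0,0,0,0,0.139,0.009,0.03,0,0,0])

```text
t: 8.48
ee_pos: [0.5869, 0.198, 0.1496]
eef_rot: [1.0, 0.0, 0.0, -0.0]
wrist_force: [-0.5, -0.7, -2.0]
opening: 0.54
gripper_force: 33.0
```

Run:
```python
from h import *
s=ctrl.observe();print(s["t"],s["ee_pos"],s["opening"],s["gripper_force"],s["wrist_force"]); im=snap("wrist"); im2=snap("side")
cv2.imwrite("pics/w3.png",np.hstack([im2[120:320,150:350],im[150:350,180:380]]))
o,d=ray("wrist",(279,310),s)
```

```text
8.475 [0.58689388 0.19797716 0.14959551] 0.5401040132011372 33.02176047116518 [-0.53392887 -0.71274651 -1.973827  ]
```

View pics/w3.png

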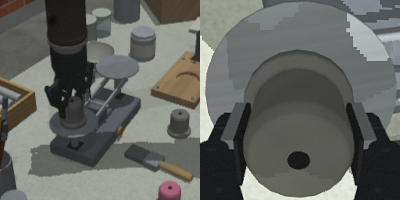

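The crop shows the casting standing over the middle of the left pan. The wrist still carries its weight, so I lower a little more and release.

>>> move_arm(moves=[0,0,0,0.001,0,0,0,0,0,0,0.002,0,0,0,0,0,0,0.002,0,0,0])

```text
t: 8.95
ee_pos: [0.5869, 0.1979, 0.1475]
eef_rot: [1.0, 0.0, 0.0, -0.0]
wrist_force: [-0.1, 0.0, -2.3]
opening: 0.536
gripper_force: 33.0
```

>>> move_arm(moves=[0,0,0,0.001,0,0,0,0,0,0,0.001,0,0,0,0,0,0,0.001,0,0,0])

```text
t: 9.32
ee_pos: [0.5869, 0.1979, 0.1472]
eef_rot: [1.0, 0.0, 0.0, 0.0]
wrist_force: [-3.5, -0.8, 5.7]
opening: 0.533
gripper_force: 33.7
```

>>> move_arm(moves=[0,0,0,0.001,0,0,0,0,0,0,0.001,0,0,0,0,0,0,0.001,0,0,0])

```text
t: 9.7
ee_pos: [0.587, 0.198, 0.1471]
eef_rot: [1.0, 0.0, 0.001, 0.0]
wrist_force: [-4.9, -2.8, 11.8]
opening: 0.534
gripper_force: 34.3
```

>>> move_arm(moves=[0,0,0,-0.002,0,0,0,0,0,0,-0.002,0,0,0,1,0,0,-0.002,0,0,0,1,0,0,-0.002,0,0,0,1,0,0,-0.002,0,0,0,1,0,0,-0.002,0,0,0,1,0,0,-0.03,0,0,0,1,0,0,-0.08,0,0,0,1,0,0,-0.13,0,0,0,1,0,0,-0.13,0,0,0])

```text
t: 10.95
ee_pos: [0.5885, 0.1992, 0.2801]
eef_rot: [1.0, 0.0, 0.004, -0.001]
wrist_force: [0.3, 0.3, -0.2]
opening: 1.0
gripper_force: 0.0
```

Run:
```python
from h import *
s=ctrl.observe();print(s["t"],s["ee_pos"],s["opening"],s["wrist_force"]); snap("wrist","w4.png")
top(z0=.106,near=np.array([.587,.198]),s=s)
snap("side"); top(z0=.106,near=np.array([.587,.198]),s=s,cam="side")
go([.438,-.028,.16],-90,s=s)
```

```text
10.95 [0.58845965 0.19918594 0.28014785] 1.000241222639884 [ 0.3377059   0.28039777 -0.21193094]
casting_1 wrist 0.59 [280. 199.] ctr [0.5857 0.1979] iou 0.924
casting_1 side 0.88 [223. 237.] ctr [0.5833 0.1968] iou 0.913
row [-0.1514, 0.2275, 0.1185] [-0.005, -0.014, 0.0] dist 0.298 rows 6
```

>>> move_arm(moves=[1,-0.151,0.227,0,0,0,0,1,-0.151,0.227,0,0,0,0,1,-0.151,0.227,0,0,0,0,1,-0.151,0.227,0.03,0,0,0,1,-0.151,0.227,0.12,0,0,0,1,-0.151,0.227,0.12,0,0,0,1,-0.151,0.227,0.12,0,0,0])

```text
t: 12.02
ee_pos: [0.433, -0.0297, 0.1528]
eef_rot: [1.0, -0.0, -0.004, -0.001]
wrist_force: [0.7, 0.3, 0.6]
opening: 1.004
gripper_force: 0.0
```

Run:
```python
from h import *
s=ctrl.observe();print(s["t"],s["ee_pos"],s["opening"],s["wrist_force"]); snap("wrist","w5.png")
o=top(near=np.array([.437,-.027]),s=s)
if o: go([o[0][0],o[0][1],.041],-90,s=s)
```

```text
12.025 [ 0.4329958  -0.02970799  0.1528378 ] 1.0044489013902096 [0.73883735 0.27547298 0.5749502 ]
casting_1 wrist 0.83 [276. 198.] ctr [ 0.4364 -0.028 ] iou 0.951
row [0.0042, -0.0016, 0.1118] [-0.002, 0.014, -0.001] dist 0.112 rows 3
```

>>> move_arm(moves=[1,0.001,-0.001,0.06,0,0,0,1,0.001,-0.001,0.114,0,0,0,1,0.001,-0.001,0.114,0,0,0,1,0.001,-0.001,0.114,0,0,0,0,0.001,-0.001,0.114,0,0,0,0,0.001,-0.001,0.114,0,0,0,0,0.001,-0.001,0.114,0,0,0,0,0.001,-0.001,0.114,0,0,0,0,0.001,-0.001,0.114,0,0,0,0,0.001,-0.001,0.114,0,0,0])

```text
t: 13.38
ee_pos: [0.4379, -0.0283, 0.0431]
eef_rot: [1.0, -0.0, 0.001, 0.0]
wrist_force: [-3.4, 0.8, 14.8]
opening: 0.531
gripper_force: 28.8
```

>>> move_arm(moves=[0,0,0,-0.04,0,0,0,0,0,0,-0.09,0,0,0,0,0,0,-0.16,0,0,0,0,0,0,-0.16,0,0,0,0,0,0,-0.16,0,0,0])

```text
t: 14.0
ee_pos: [0.4367, -0.0286, 0.2017]
eef_rot: [1.0, -0.0, 0.0, 0.001]
wrist_force: [-0.6, 0.3, -3.0]
opening: 0.532
gripper_force: 34.7
```

Run:
```python
from h import *
s=ctrl.observe();print(s["t"],s["ee_pos"],s["opening"],s["wrist_force"]); 
for cam in ("wrist","scene","side"):
    snap(cam)
    for q in ["pan_right"]:
        disc(q,cam,.132,s)
        print([(round(d["conf"],2),atz(cam,d["point"],.132,s)[:2].round(3)) for d in ctrl.place_of(cam,q+"_top")[:2]])
go([.616,-.019,.2],-90,s=s)
```

```text
14.0 [ 0.43666308 -0.02862221  0.2017321 ] 0.5321118564858921 [-0.55286672  0.28768435 -3.03334846]
pan_right wrist 0.65 mec 0.581 -0.0187 r 0.0363 mean [ 0.5756 -0.019 ]
[]
pan_right scene 0.76 mec 0.6222 -0.0159 r 0.0578 mean [ 0.624  -0.0152]
pan_right scene 0.37 mec 0.6274 0.4414 r 0.0492 mean [0.6289 0.4437]
[(0.75, array([ 0.615, -0.022])), (0.71, array([0.734, 0.415]))]
pan_right side 0.83 mec 0.6073 -0.0021 r 0.0713 mean [ 0.6119 -0.0089]
[]
row [0.1793, -0.0097, 0.0019] [0.002, -0.002, -0.001] dist 0.18 rows 4
```

>>> move_arm(moves=[0,0.179,-0.01,0,0,0,0,0,0.179,-0.01,0,0,0,0,0,0.179,-0.01,0,0,0,0,0,0.179,-0.01,0.005,0,0,0,0,0.179,-0.01,0.012,0,0,0,0,0.179,-0.01,0.02,0,0,0,0,0.179,-0.01,0.025,0,0,0,0,0.179,-0.01,0.03,0,0,0,0,0.179,-0.01,0.034,0,0,0,0,0.179,-0.01,0.038,0,0,0])

```text
t: 15.7
ee_pos: [0.616, -0.0184, 0.1636]
eef_rot: [1.0, -0.0, 0.0, 0.0]
wrist_force: [-0.3, -0.8, 0.1]
opening: 0.526
gripper_force: 34.9
```

>>> move_arm(moves=[0,0,0,0.003,0,0,0,0,0,0,0.005,0,0,0,0,0,0,0.008,0,0,0,0,0,0,0.01,0,0,0,0,0,0,0.01,0,0,0,0,0,0,0.01,0,0,0])

```text
t: 16.45
ee_pos: [0.616, -0.0179, 0.1536]
eef_rot: [1.0, 0.0, 0.0, -0.0]
wrist_force: [0.5, -0.4, -0.9]
opening: 0.531
gripper_force: 34.8
```

>>> move_arm(moves=[0,0,0,0.002,0,0,0,0,0,0,0.004,0,0,0,0,0,0,0.004,0,0,0])

```text
t: 16.82
ee_pos: [0.6159, -0.0177, 0.1494]
eef_rot: [1.0, 0.0, -0.0, -0.0]
wrist_force: [-0.9, 1.2, -0.2]
opening: 0.532
gripper_force: 34.8
```

>>> move_arm(moves=[1,0,0,0,0,0,0,1,0,0,0,0,0,0,1,0,0,0,0,0,0,1,0,0,0,0,0,0,1,0,0,-0.03,0,0,0,1,0,0,-0.08,0,0,0,1,0,0,-0.13,0,0,0,1,0,0,-0.13,0,0,0,1,0,0,-0.13,0,0,0,1,0,0,-0.13,0,0,0])

```text
t: 18.08
ee_pos: [0.6152, -0.0184, 0.2781]
eef_rot: [1.0, 0.0, -0.001, 0.0]
wrist_force: [0.2, -0.3, -0.0]
opening: 1.0
gripper_force: 0.0
```

Run:
```python
from h import *
s=ctrl.observe();print(s["t"],s["ee_pos"],s["opening"],s["wrist_force"]); 
w=snap("wrist")
for z in(.106,.132): top(z0=z,near=np.array([.616,-.018]),s=s); top(z0=z,near=np.array([.586,.198]),s=s)
a=snap("side");
for z in(.106,.132): top(z0=z,near=np.array([.616,-.018]),s=s,cam="side"); top(z0=z,near=np.array([.586,.198]),s=s,cam="side")
b=snap("scene")
cr=[cv2.resize(x,(400,300),interpolation=cv2.INTER_CUBIC) for x in(a[160:310,180:380],b[180:330,200:400])]
cv2.imwrite("pics/w6.png",np.hstack(cr))
```

```text
18.075 [ 0.61524279 -0.01835082  0.27811834] 0.9995237926026127 [ 0.17288906 -0.28359776 -0.04677271]
casting_1 wrist 0.95 [276. 196.] ctr [ 0.6155 -0.0179] iou 0.977
casting_1 wrist 0.89 [ 56. 235.] ctr [0.5771 0.2186] iou 0.887
casting_1 wrist 0.65 [ 86. 214.] ctr [0.6154 0.1944] iou 0.355
casting_1 wrist 0.95 [276. 196.] ctr [ 0.6238 -0.0167] iou 0.804
casting_1 wrist 0.89 [ 56. 235.] ctr [0.5858 0.1981] iou 0.937
casting_1 side 0.77 [269. 187.] ctr [ 0.612 -0.015] iou 0.896
casting_1 side 0.86 [222. 227.] ctr [0.6076 0.1728] iou 0.953
casting_1 side 0.86 [222. 227.] ctr [0.5833 0.1999] iou 0.942
```

View pics/w6.png

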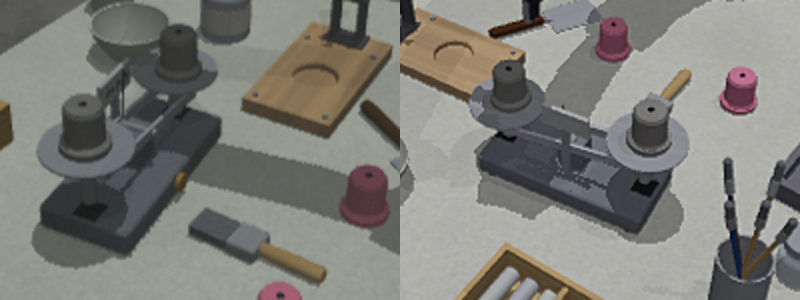

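The right pan is down: both views fit the right casting at z 0.106 and the left at 0.132, so the right-hand casting is the heavier one. Before regrasping it I look at the jig with the empty wrist camera.

Run:
```python
from h import *
s=ctrl.observe();print(s["joint_pos"])
go([.535,-.17,.30],0,tilt="all",s=s)
```

```text
[ 0.40368901  0.44929004 -0.63909339  1.54889534  0.27793578  1.23571442
 -1.85033981]
alt 0 [ 0. -0. -3.]
alt 180 [-0. -0.  3.]
row [-0.0809, 0.1519, -0.0205] [0.0, -0.0, -3.0] dist 0.173 rows 10
```

>>> move_arm(moves=[1,-0.02,0.03,-0.02,0,0,-1,1,-0.02,0.03,-0.02,0,0,-1,1,-0.02,0.03,-0.02,0,0,-1,1,-0.05,0.09,-0.02,0,0,-2,1,-0.05,0.09,-0.02,0,0,-2,1,-0.05,0.09,-0.02,0,0,-2])

```text
out of range; nothing moved
```

>>> move_arm(moves=[1,-0.081,0.152,-0.02,0,0,-1,1,-0.081,0.152,-0.02,0,0,-1,1,-0.081,0.152,-0.02,0,0,-1])

```text
t: 19.0
ee_pos: [0.5339, -0.172, 0.2998]
eef_rot: [0.965, 0.261, -0.0, 0.0]
wrist_force: [0.4, -1.1, 0.3]
opening: 1.003
gripper_force: 0.0
```

>>> move_arm(moves=[1,0,0,0,0,0,-1,1,0,0,0,0,0,-1,1,0,0,0,0,0,-1])

```text
t: 19.38
ee_pos: [0.5348, -0.1704, 0.2997]
eef_rot: [0.865, 0.502, 0.0, 0.0]
wrist_force: [0.6, 0.6, -0.5]
opening: 0.997
gripper_force: 0.0
```

>>> move_arm(moves=[1,0,0,0,0,0,-1,1,0,0,0,0,0,-1,1,0,0,0,0,0,-1,1,0,0,0,0,0,-1])

```text
t: 19.88
ee_pos: [0.5349, -0.1702, 0.2995]
eef_rot: [0.707, 0.707, 0.0, -0.0]
wrist_force: [0.4, -0.6, 0.5]
opening: 0.997
gripper_force: 0.0
```

Run:
```python
from h import *
s=ctrl.observe();print(s["t"],s["ee_pos"],R.from_quat(s["eef_rot"]).as_matrix().round(2).tolist(),s["joint_pos"]); 
w=snap("wrist","w7.png")
for q,z in (("nest",.012),("clamp_handle",.26),("clamp_hinge",.1),("jig",0),("clamp_arm",.1)):
    print(q,[(round(d["conf"],2),np.round(d["point"]),atz("wrist",d["point"],z,s)[:2].round(4)) for d in ctrl.place_of("wrist",q)[:2]])
for c in("side","scene"):
  snap(c)
  for q,z in (("nest",.012),("clamp_handle",.26),("clamp_hinge",.1),("jig",0),("clamp_arm",.1)):
    print(c,q,[(round(d["conf"],2),np.round(d["point"]),atz(c,d["point"],z,s)[:2].round(4)) for d in ctrl.place_of(c,q)[:2]])
snap("side");top(z0=.106,near=np.array([.616,-.018]),s=s,cam="side"); top(z0=.132,near=np.array([.586,.198]),s=s,cam="side")
```

```text
19.875 [ 0.53489944 -0.1702429   0.2994893 ] [[0.0, 1.0, 0.0], [1.0, -0.0, 0.0], [0.0, 0.0, -1.0]] [ 0.93224807  0.4156894  -0.9540773   1.64237864  0.35210776  1.26770275
 -0.08947784]
nest [(0.73, array([273., 217.]), array([ 0.5271, -0.2348])), (0.7, array([270., 209.]), array([ 0.5233, -0.224 ]))]
clamp_handle [(0.48, array([361.,  38.]), array([ 0.5763, -0.057 ]))]
clamp_hinge []
jig [(0.85, array([275., 216.]), array([ 0.5299, -0.2379]))]
clamp_arm [(0.72, array([282., 316.]), array([ 0.5394, -0.3309]))]
side nest [(0.84, array([333., 199.]), array([ 0.5371, -0.2227])), (0.74, array([150., 312.]), array([0.6353, 0.3867]))]
side clamp_handle [(0.58, array([363.,  98.]), array([ 0.5487, -0.3694]))]
side clamp_hinge [(0.92, array([355., 154.]), array([ 0.5399, -0.3408])), (0.52, array([266., 195.]), array([ 0.6212, -0.0194]))]
side jig [(0.85, array([340., 199.]), array([ 0.5304, -0.2488])), (0.66, array([354., 156.]), array([ 0.6168, -0.4883]))]
side clamp_arm [(0.67, array([355., 156.]), array([ 0.5357, -0.3331])), (0.49, array([222., 245.]), array([0.5821, 0.2023]))]
scene nest [(0.72, array([224., 207.]), array([ 0.5258, -0.2333]))]
scene clamp_handle []
scene clamp_hinge [(0.84, array([199., 178.]), array([ 0.5412, -0.3213])), (0.5, array([333., 231.]), array([0.484 , 0.1635]))]
scene jig [(0.92, array([226., 206.]), array([ 0.509 , -0.2403]))]
scene clamp_arm [(0.59, array([197., 176.]), array([ 0.5347, -0.3358])), (0.41, array([370., 331.]), array([0.7094, 0.41  ]))]
casting_1 side 0.97 [272. 190.] ctr [ 0.613 -0.019] iou 0.931
casting_1 side 0.75 [222. 225.] ctr [0.582  0.1985] iou 0.937
```

View pics/w7.png

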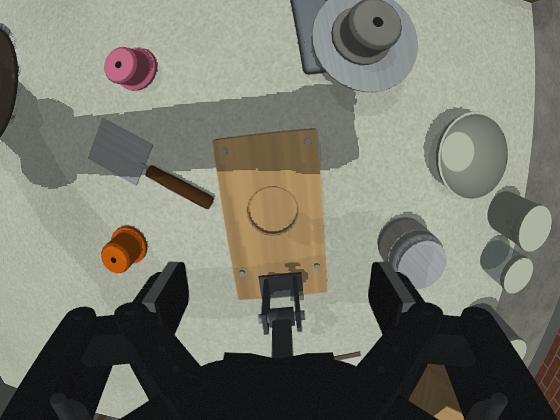

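The wrist view shows the recess at about (273,210), the post at (282,300), and board corners near (215,138), (317,129), (326,292) and (238,299). I fit the recess and the board yaw on the saved picture.

Run:
```python
from h import *
from scipy.optimize import minimize
s=ctrl.observe(); w=cv2.imread("pics/w7.png")
g=cv2.GaussianBlur(cv2.cvtColor(w,cv2.COLOR_BGR2GRAY),(3,3),0).astype(np.float32)
G=np.hypot(cv2.Sobel(g,cv2.CV_32F,1,0),cv2.Sobel(g,cv2.CV_32F,0,1))
a=np.linspace(0,2*np.pi,180,endpoint=False)
def sc(x,y,r,z):
    p=np.array([proj("wrist",[x+r*np.cos(t),y+r*np.sin(t),z],s) for t in a],np.float32)
    return float(np.minimum(cv2.remap(G,p[:,:1],p[:,1:],cv2.INTER_LINEAR),80).mean())
for z,rs in((.022,(.032,.033,.034)),(.012,(.032,))):
  for r in rs:
    best=max((sc(x,y,r,z),x,y) for x in np.arange(.515,.545,.0015) for y in np.arange(-.245,-.210,.0015))
    m=minimize(lambda c:-sc(c[0],c[1],r,z),best[1:],method="Nelder-Mead",options=dict(initial_simplex=[best[1:],(best[1]+.001,best[2]),(best[1],best[2]+.001)],xatol=1e-4))
    print("circle",z,r,m.x.round(4),round(-m.fun,1))
hsv=cv2.cvtColor(w,cv2.COLOR_BGR2HSV)
mask=((hsv[...,0]>8)&(hsv[...,0]<25)&(hsv[...,1]>60)&(hsv[...,2]>70)).astype(np.uint8)
mask[:, :205]=0; mask[:,335:]=0; mask[310:]=0; mask[:120]=0
c,_=cv2.findContours(cv2.morphologyEx(mask,cv2.MORPH_CLOSE,np.ones((5,5))),cv2.RETR_EXTERNAL,cv2.CHAIN_APPROX_NONE); c=max(c,key=cv2.contourArea)
W=np.array([atz("wrist",p,.022,s)[:2] for p in c[:,0]],np.float32); (cx,cy),(ww,hh),an=cv2.minAreaRect(W); print("rect",cx,cy,ww,hh,an)
for p in((215,138),(317,129)): print(atz("wrist",p,.022,s)[:2])
# lever line: pixel of bar
```

```text
circle 0.022 0.032 [ 0.5268 -0.2241] 69.3
circle 0.022 0.033 [ 0.5271 -0.2213] 71.7
circle 0.022 0.034 [ 0.5269 -0.2226] 73.0
circle 0.012 0.032 [ 0.5257 -0.2225] 69.7
rect 0.5284134745597839 -0.23754869401454926 0.13019005954265594 0.23124881088733673 5.948579788208008
[ 0.45602711 -0.12796135]
[ 0.58233103 -0.11749034]
```

>>> move_arm(moves=[1,0.152,0.081,0,0,0,-0.183,1,0.152,0.081,0,0,0,-0.183,1,0.152,0.081,0,0,0,-0.183,1,0.152,0.081,0,0,0,-0.183,1,0.152,0.081,0.06,0,0,-0.183,1,0.152,0.081,0.1,0,0,-0.183,1,0.152,0.081,0.1,0,0,-0.183])

```text
t: 21.8
ee_pos: [0.614, -0.0198, 0.1967]
eef_rot: [0.673, 0.74, -0.002, -0.002]
wrist_force: [-0.7, -0.4, 0.8]
opening: 1.001
gripper_force: 0.0
```

Run:
```python
from h import *
s=ctrl.observe();print(s["t"],s["ee_pos"]); snap("wrist","w8.png")
o=top(z0=.106,near=np.array([.6155,-.018]),s=s)
if o: go([o[0][0],o[0][1],.149],5.5,s=s)
```

```text
21.8 [ 0.6139758  -0.01980798  0.19669908]
casting_1 wrist 0.91 [282. 232.] ctr [ 0.6155 -0.0179] iou 0.949
row [0.0017, 0.002, 0.0477] [-0.011, -0.0, -0.002] dist 0.048 rows 2
```

>>> move_arm(moves=[1,0,0,0.04,0,0,0,1,0,0,0.05,0,0,0,1,0,0,0.05,0,0,0,0,0,0,0.05,0,0,0,0,0,0,0.05,0,0,0,0,0,0,0.049,0,0,0,0,0,0,0.049,0,0,0,0,0,0,0.048,0,0,0], squeeze=20)

```text
t: 22.9
ee_pos: [0.6161, -0.0182, 0.1516]
eef_rot: [0.672, 0.74, 0.0, 0.0]
wrist_force: [1.7, -0.5, -1.2]
opening: 0.544
gripper_force: 20.7
```

>>> move_arm(moves=[0,0,0,-0.003,0,0,0,0,0,0,-0.006,0,0,0,0,0,0,-0.009,0,0,0,0,0,0,-0.012,0,0,0,0,0,0,-0.015,0,0,0,0,0,0,-0.018,0,0,0,0,0,0,-0.021,0,0,0,0,0,0,-0.024,0,0,0,0,0,0,-0.028,0,0,0,0,0,0,-0.034,0,0,0])

```text
t: 24.15
ee_pos: [0.6157, -0.0181, 0.1856]
eef_rot: [0.672, 0.74, -0.0, -0.0]
wrist_force: [0.1, 0.1, -2.8]
opening: 0.545
gripper_force: 21.0
```

>>> move_arm(moves=[0,0,0,-0.02,0,0,0,0,0,0,-0.06,0,0,0,0,0,0,-0.06,0,0,0,0,0,0,-0.06,0,0,0,0,0,0,-0.06,0,0,0])

```text
t: 24.78
ee_pos: [0.6153, -0.0184, 0.2447]
eef_rot: [0.672, 0.74, -0.001, -0.001]
wrist_force: [0.3, -0.5, -2.5]
opening: 0.543
gripper_force: 22.2
```

Run:
```python
from h import *
s=ctrl.observe();print(s["t"],s["ee_pos"],s["opening"],s["wrist_force"]); w=snap("wrist","w9.png")
a=snap("side"); top(z0=.106,near=np.array([.586,.198]),s=s,cam="side")
cv2.imwrite("pics/w9.png",np.hstack([w[150:400,130:430],cv2.resize(a[150:300,170:350],(300,250))]))
m=(w[240:360,220:340].max(2)<25).astype(np.uint8)
n,l,st,ce=cv2.connectedComponentsWithStats(m); print([(st[i,4],(ce[i]+[220,240]).round(1)) for i in range(1,n) if 60<st[i,4]<800])
go([.5269,-.2225,s["ee_pos"][2]],5.5,s=s)
```

```text
24.775 [ 0.61533747 -0.01837856  0.24468448] 0.542509254635434 [ 0.28293762 -0.54680918 -2.46562384]
casting_1 side 0.81 [222. 237.] ctr [0.5833 0.1969] iou 0.903
[(np.int32(129), array([224.3, 267.8])), (np.int32(383), array([334. , 289.8])), (np.int32(164), array([222.1, 307.9]))]
row [-0.1947, -0.1076, 0.0002] [-0.003, 0.0, -0.0] dist 0.222 rows 5
```

View pics/w9.png

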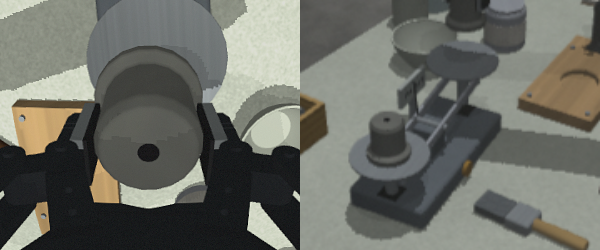

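The casting is held straight, with its top hole at (278,303), and the left pan with the lighter casting is down and stable. Next I move over the recess.

>>> move_arm(moves=[0,-0.195,-0.108,0,0,0,0,0,-0.195,-0.108,0,0,0,0,0,-0.195,-0.108,0,0,0,0,0,-0.195,-0.108,0.03,0,0,0,0,-0.195,-0.108,0.08,0,0,0,0,-0.195,-0.108,0.13,0,0,0,0,-0.195,-0.108,0.15,0,0,0,0,-0.195,-0.108,0.15,0,0,0,0,-0.195,-0.108,0.15,0,0,0])

```text
t: 26.05
ee_pos: [0.5285, -0.2225, 0.0973]
eef_rot: [0.672, 0.74, 0.001, 0.001]
wrist_force: [-0.1, 0.2, -2.4]
opening: 0.539
gripper_force: 22.5
```

Run:
```python
from h import *
s=ctrl.observe();print(s["t"],s["ee_pos"],s["wrist_force"]); w=snap("wrist","w10.png")
e=np.array(s["ee_pos"])
for p in((278,303),): print("hole",(atz("wrist",p,e[2]+.0125,s)-e).round(4))
top(z0=e[2]-.0455,s=s,near=e[:2])
g=cv2.GaussianBlur(cv2.cvtColor(w,cv2.COLOR_BGR2GRAY),(3,3),0).astype(np.float32)
G=np.hypot(cv2.Sobel(g,cv2.CV_32F,1,0),cv2.Sobel(g,cv2.CV_32F,0,1))
# visible (far) half of the rim
a=np.radians(np.arange(5.5+20,5.5+160,1.))
def sc(x,y,r):
    p=np.array([proj("wrist",[x+r*np.cos(t),y+r*np.sin(t),.022],s) for t in a],np.float32)
    return float(np.minimum(cv2.remap(G,p[:,:1],p[:,1:],cv2.INTER_LINEAR),80).mean())
for r in(.032,.033,.034): print(r,[tuple(np.round(v,4)) for v in sorted(((sc(x,y,r),x,y) for x in np.arange(.519,.535,.001) for y in np.arange(-.230,-.214,.001)),reverse=True)[:3]])
go([.5269,-.2225,.0575],5.5,s=s)
for p in("scene","side"): snap(p,"j_%s.png"%p)
```

```text
26.05 [ 0.52849692 -0.22249214  0.09733421] [-0.06976698  0.20771994 -2.41194031]
hole [-0.0005 -0.0001  0.0125]
casting_1 wrist 0.84 [278. 268.] ctr [ 0.5279 -0.2227] iou 0.951
0.032 [(np.float64(53.48), np.float64(0.527), np.float64(-0.221)), (np.float64(49.5173), np.float64(0.526), np.float64(-0.221)), (np.float64(46.2253), np.float64(0.525), np.float64(-0.222))]
0.033 [(np.float64(58.9109), np.float64(0.527), np.float64(-0.222)), (np.float64(48.0529), np.float64(0.526), np.float64(-0.222)), (np.float64(45.4872), np.float64(0.528), np.float64(-0.224))]
0.034 [(np.float64(56.047), np.float64(0.527), np.float64(-0.223)), (np.float64(48.0683), np.float64(0.527), np.float64(-0.224)), (np.float64(45.7752), np.float64(0.528), np.float64(-0.225))]
row [0.0002, -0.0017, 0.0398] [0.005, 0.002, 0.001] dist 0.04 rows 2
```

View pics/w10.png

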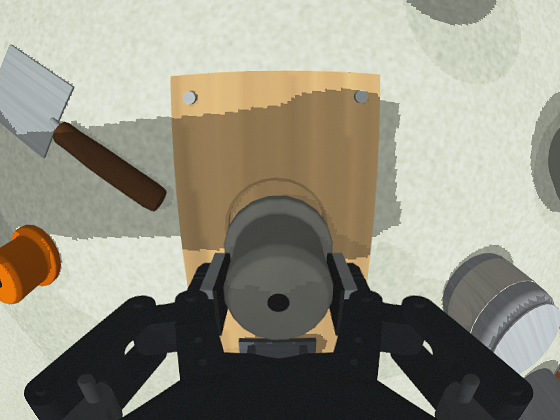

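The casting sits above the recess; the rim shows at about (278,190), about 1 mm off in x. I correct that and lower slowly.

>>> move_arm(moves=[0,0,-0.0015,0.02,0,0,0,0,0,-0.0015,0.025,0,0,0,0,0,-0.0015,0.028,0,0,0,0,0,-0.0015,0.03,0,0,0,0,0,-0.0015,0.032,0,0,0,0,0,-0.0015,0.034,0,0,0,0,0,-0.0015,0.034,0,0,0])

```text
t: 27.12
ee_pos: [0.5256, -0.2226, 0.0614]
eef_rot: [0.672, 0.74, 0.0, -0.0]
wrist_force: [0.2, -0.1, -2.7]
opening: 0.541
gripper_force: 22.5
```

>>> move_arm(moves=[0,0,0,0.002,0,0,0,0,0,0,0.004,0,0,0,0,0,0,0.005,0,0,0,0,0,0,0.005,0,0,0])

```text
t: 27.62
ee_pos: [0.5256, -0.2227, 0.0572]
eef_rot: [0.672, 0.74, -0.0, 0.0]
wrist_force: [-3.8, 1.4, 5.4]
opening: 0.54
gripper_force: 23.1
```

>>> move_arm(moves=[0,0,0.001,-0.001,0,0,0,1,0,0.001,-0.001,0,0,0,1,0,0.001,-0.001,0,0,0,1,0,0.001,-0.001,0,0,0,1,0,0.001,-0.001,0,0,0,1,0,0.001,-0.04,0,0,0,1,0,0.001,-0.1,0,0,0,1,0.04,0.001,-0.15,0,0,0,1,0.08,0.001,-0.18,0,0,0,1,0.08,0.001,-0.18,0,0,0])

```text
t: 28.88
ee_pos: [0.5202, -0.1392, 0.2397]
eef_rot: [0.67, 0.742, 0.001, 0.002]
wrist_force: [-0.8, -0.1, -0.7]
opening: 1.0
gripper_force: 0.0
```

Run:
```python
from h import *
s=ctrl.observe();print(s["t"],s["ee_pos"],s["wrist_force"],s["opening"]); w=snap("wrist")
for z in(.012,.017,.022): top(z0=z,s=s,near=np.array([.527,-.222]))
a=snap("side")
for z in(.012,.017,.022): top(z0=z,s=s,cam="side",near=np.array([.527,-.222]))
b=snap("scene")
for z in(.012,.022): top(z0=z,s=s,cam="scene",near=np.array([.527,-.222]))
cv2.imwrite("pics/w11.png",np.hstack([w[100:400,100:460],cv2.resize(a[70:245,280:420],(240,300)),cv2.resize(b[100:240,165:260],(204,300))]))
for c in("side","scene"):
  print(c,[(round(d["conf"],2),np.round(d["point"])) for d in ctrl.place_of(c,"clamp_handle")[:2]])
```

```text
28.875 [ 0.52021537 -0.13922462  0.23970956] [-0.83984109 -0.10978834 -0.70267006] 1.0001940964784704
casting_1 side 0.63 [337. 192.] ctr [ 0.5255 -0.2268] iou 0.865
casting_1 side 0.63 [337. 192.] ctr [ 0.5235 -0.2219] iou 0.857
casting_1 side 0.63 [337. 192.] ctr [ 0.5188 -0.2123] iou 0.852
casting_1 scene 0.67 [226. 202.] ctr [ 0.5212 -0.226 ] iou 0.842
casting_1 scene 0.67 [226. 202.] ctr [ 0.5309 -0.2167] iou 0.833
side [(0.9, array([365., 101.])), (0.37, array([267., 188.]))]
scene [(0.67, array([189., 133.])), (0.66, array([199., 176.]))]
```

View pics/w11.png

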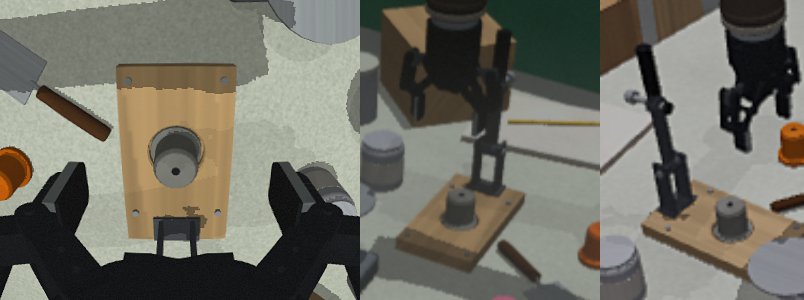

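The crop shows the casting standing in the recess ring, and the height of contact (0.0117) agrees with the recess floor. The clamp lever is upright. I now work out the lever angle and grip position.

Run:
```python
from h import *
from scipy.optimize import minimize_scalar
s=ctrl.observe()
pts={"side":[(365,101),(362,101),(363,98)],"scene":[(189,133),(187,133)]}
H=tri([ray("side",(356,156)),ray("scene",(200,177))]);print("hinge tri",H.round(4))
T=tri([ray("side",(363.5,100)),ray("scene",(188,133))]);print("handle tri",T.round(4))
yj=np.array([-np.sin(np.radians(5.5)),np.cos(np.radians(5.5)),0]); N=np.array([.527,-.222,0]); h=N-.11*yj+[0,0,.1]; print("hinge",h.round(4))
P=lambda th,r:h+r*(np.cos(th)*yj+np.sin(th)*np.array([0,0,1.]))
f=lambda th:sum(np.sum((proj(c,P(th,.165))-np.array(p))**2) for c in pts for p in pts[c])
m=minimize_scalar(f,bounds=(1.2,1.8),method="bounded");print("theta",m.x,m.fun)
# region axis of the lever tip (top of grip)
for c in("side","scene"):
    for d in ctrl.cut_out(c,"clamp_handle")[:1]:
        ys,xs=np.where(d["region"]);k=ys<=ys.min()+2;print(c,d["conf"],"top px",xs[k].mean(),ys.min(),"pred",{t:proj(c,P(t,.205)).round(1).tolist() for t in(1.45,1.55,1.65,1.75)})
for t in (m.x,1.55): print(P(t,.178).round(4)); go(P(t,.178)+[0,0,.09],5.5,s=s); go(P(t,.178)+[0,0,.007],5.5,s=s)
print(s["joint_pos"])
```

```text
hinge tri [ 0.5315 -0.3262  0.1014]
handle tri [ 0.5348 -0.3433  0.2652]
hinge [ 0.5375 -0.3315  0.1   ]
theta 1.6532499576734783 27.83206656210909
side 0.71 top px 363.0 88 pred {1.45: [357.6, 92.1], 1.55: [360.7, 89.0], 1.65: [363.6, 86.6], 1.75: [366.4, 84.9]}
scene 0.74 top px 185.21428571428572 121 pred {1.45: [194.0, 124.7], 1.55: [188.7, 122.4], 1.65: [183.5, 120.8], 1.75: [178.6, 119.7]}
[ 0.5389 -0.3461  0.2774]
row [-0.204, 0.0005, -0.1311] [-0.0, -0.0, -0.0] dist 0.242 rows 5
row [-0.204, 0.0005, -0.0481] [-0.0, -0.0, -0.0] dist 0.21 rows 5
[ 0.5372 -0.3278  0.278 ]
row [-0.1856, 0.0005, -0.1316] [-0.0, -0.0, -0.0] dist 0.228 rows 5
row [-0.1856, 0.0005, -0.0486] [-0.0, -0.0, -0.0] dist 0.192 rows 5
[ 0.9239799   0.44641865 -0.97983231  1.7786429   0.40615315  1.13578801
 -0.09075778]
```

>>> move_arm(moves=[1,0,0,-0.06,0,0,0,1,0,0,-0.12,0,0,0,1,-0.05,0,-0.12,0,0,0,1,-0.11,0,-0.12,0,0,0,1,-0.17,0,-0.12,0,0,0,1,-0.198,0,-0.12,0,0,0,1,-0.198,0,-0.12,0,0,0,1,-0.198,0,-0.12,0,0,0])

```text
t: 30.62
ee_pos: [0.5381, -0.3388, 0.3566]
eef_rot: [0.672, 0.741, 0.0, -0.0]
wrist_force: [1.0, 0.8, 0.7]
opening: 0.996
gripper_force: 0.0
```

Run:
```python
from h import *
s=ctrl.observe();print(s["t"],s["ee_pos"],s["wrist_force"],s["opening"]); w=snap("wrist"); a=snap("side"); b=snap("scene")
yj=np.array([-np.sin(np.radians(5.5)),np.cos(np.radians(5.5)),0]); h=np.array([.5375,-.3315,.1])
P=lambda th,r:h+r*(np.cos(th)*yj+np.sin(th)*np.array([0,0,1.]))
for t in(1.55,1.6,1.65): print(t,proj("wrist",P(t,.205),s).round(1),proj("wrist",P(t,.165),s).round(1))
for d in ctrl.cut_out("wrist","clamp_handle")[:2]:
    ys,xs=np.where(d["region"]);print(d["conf"],d["point"],xs.min(),xs.max(),ys.min(),ys.max())
cv2.imwrite("pics/w12.png",np.hstack([w[150:400,130:430],cv2.resize(a[40:215,280:420],(200,250)),cv2.resize(b[70:210,165:260],(170,250))]))
```

```text
30.625 [ 0.53812006 -0.33877088  0.35656178] [1.02705646 0.76835688 0.66813839] 0.9964077938038381
1.55 [279.  223.1] [278.8 204.7]
1.6 [278.9 239.6] [278.8 216. ]
1.65 [278.9 255. ] [278.8 226.8]
0.98 [279.6, 219.8] 261 300 167 263
```

View pics/w12.png

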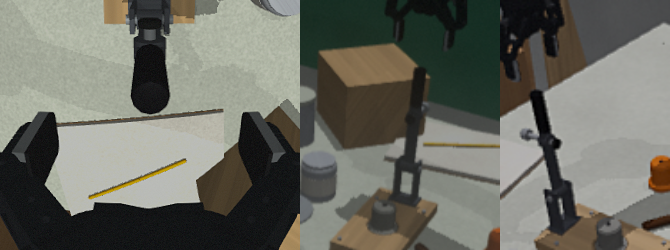

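The lever grip lies centred between the open fingers, its end face at about (280,246), which puts the lever at 1.62 rad. I descend and pinch the grip.

>>> move_arm(moves=[1,-0.0015,0,0.04,0,0,0,1,-0.0015,0,0.073,0,0,0,1,-0.0015,0,0.073,0,0,0,0,-0.0015,0,0.073,0,0,0,0,-0.0015,0,0.073,0,0,0,0,-0.0015,0,0.073,0,0,0,0,-0.0015,0,0.073,0,0,0,0,-0.0015,0,0.073,0,0,0,0,-0.0015,0,0.073,0,0,0], squeeze=30)

```text
t: 31.95
ee_pos: [0.5394, -0.3415, 0.2847]
eef_rot: [0.672, 0.74, 0.001, 0.001]
wrist_force: [5.2, -0.4, 4.3]
opening: 0.277
gripper_force: 31.4
```

Run:
```python
from h import *
s=ctrl.observe();print(s["t"],s["ee_pos"],s["wrist_force"],s["ft_torque"],s["opening"],s["gripper_force"])
r=.178;t0=1.62
for a,b in((1.62,1.0),(1.0,.4),(.4,.12)):
    for t in np.linspace(a,b,9)[1:]: print(round(t,2),round(r*(np.cos(t)-np.cos(a)),3),round(r*(np.sin(a)-np.sin(t)),3))
    print()
```

```text
31.95 [ 0.53935176 -0.34146827  0.28468079] [ 5.1707963  -0.44550084  4.27230728] [-0.09679183 -0.95101687 -0.00218568] 0.2766753968275313 31.38757824897766
1.54 0.014 -0.0
1.46 0.028 0.001
1.39 0.041 0.003
1.31 0.055 0.006
1.23 0.068 0.01
1.16 0.081 0.015
1.08 0.093 0.021
1.0 0.105 0.028

0.92 0.011 0.008
0.85 0.021 0.016
0.78 0.031 0.025
0.7 0.04 0.035
0.62 0.048 0.046
0.55 0.056 0.057
0.48 0.062 0.068
0.4 0.068 0.08

0.36 0.002 0.006
0.33 0.004 0.012
0.3 0.006 0.018
0.26 0.008 0.024
0.22 0.01 0.03
0.19 0.011 0.036
0.16 0.012 0.042
0.12 0.013 0.048
```

>>> move_arm(moves=[0,0.014,0.001,0,0,0,0,0,0.028,0.001,0.001,0,0,0,0,0.041,0.001,0.003,0,0,0,0,0.055,0.001,0.006,0,0,0,0,0.068,0.001,0.01,0,0,0,0,0.081,0.001,0.015,0,0,0,0,0.093,0.001,0.021,0,0,0,0,0.105,0.001,0.028,0,0,0,0,0.105,0.001,0.028,0,0,0])

```text
t: 33.08
ee_pos: [0.5286, -0.2359, 0.2557]
eef_rot: [0.672, 0.741, -0.0, -0.0]
wrist_force: [-1.8, 4.0, 2.1]
opening: 0.271
gripper_force: 30.6
```

>>> move_arm(moves=[0,0.011,0,0.008,0,0,0,0,0.021,0,0.016,0,0,0,0,0.031,0,0.025,0,0,0,0,0.04,0,0.035,0,0,0,0,0.048,0,0.046,0,0,0,0,0.056,0,0.057,0,0,0,0,0.062,0,0.068,0,0,0,0,0.068,0,0.08,0,0,0,0,0.068,0,0.08,0,0,0])

```text
t: 34.2
ee_pos: [0.5216, -0.1685, 0.1747]
eef_rot: [0.672, 0.741, -0.0, -0.001]
wrist_force: [-0.8, 4.3, -2.0]
opening: 0.275
gripper_force: 30.2
```

Run:
```python
from h import *
s=ctrl.observe();print(s["t"],s["ee_pos"],s["wrist_force"],s["ft_torque"],s["opening"],s["gripper_force"])
w=snap("wrist");a=snap("side");b=snap("scene")
cv2.imwrite("pics/w13.png",np.hstack([w[150:400,130:430],cv2.resize(a[80:255,260:400],(200,250)),cv2.resize(b[90:230,185:280],(170,250))]))
```

```text
34.2 [ 0.52162054 -0.16852613  0.17470123] [-0.84887287  4.3448728  -2.00724125] [0.55563955 0.22959754 0.05846977] 0.27494691448954345 30.21115332841873
```

View pics/w13.png

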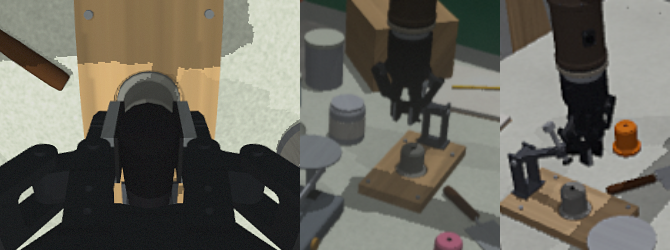

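The lever follows the pinch and is part-way down over the casting. I've now viewed 12 pictures, over the limit of 10, so I'll rely on numbers from here.

>>> move_arm(moves=[0,0.004,0,0.012,0,0,0,0,0.008,0,0.024,0,0,0,0,0.01,0,0.03,0,0,0,0,0.011,0,0.036,0,0,0,0,0.012,0,0.042,0,0,0,0,0.013,0,0.048,0,0,0,0,0.013,0,0.048,0,0,0])

```text
t: 35.22
ee_pos: [0.5204, -0.156, 0.1272]
eef_rot: [0.672, 0.74, -0.0, -0.001]
wrist_force: [-2.4, 4.2, -3.9]
opening: 0.272
gripper_force: 29.5
```

>>> move_arm(moves=[0,0.001,0,0.002,0,0,0,0,0.001,0,0.004,0,0,0,0,0.001,0,0.006,0,0,0,0,0.001,0,0.006,0,0,0])

```text
t: 35.72
ee_pos: [0.5203, -0.1552, 0.1217]
eef_rot: [0.672, 0.74, -0.001, -0.001]
wrist_force: [-4.2, 4.0, 2.9]
opening: 0.277
gripper_force: 29.8
```

>>> move_arm(moves=[0,0.001,0,0.002,0,0,0,0,0.001,0,0.004,0,0,0,0,0.001,0,0.006,0,0,0,0,0.001,0,0.006,0,0,0])

```text
t: 36.22
ee_pos: [0.5203, -0.1546, 0.1157]
eef_rot: [0.672, 0.74, -0.001, -0.001]
wrist_force: [-4.0, 2.8, 2.2]
opening: 0.273
gripper_force: 29.7
```

>>> move_arm(moves=[0,0,-0.001,0.001,0,0,0,0,0,-0.001,0.002,0,0,0,0,0,-0.001,0.003,0,0,0,0,0,-0.001,0.003,0,0,0])

```text
t: 36.72
ee_pos: [0.5202, -0.1545, 0.1126]
eef_rot: [0.672, 0.74, 0.0, 0.0]
wrist_force: [-1.7, 3.5, 2.7]
opening: 0.27
gripper_force: 29.7
```

>>> move_arm(moves=[0,0,0,0.001,0,0,0,0,0,0,0.002,0,0,0,0,0,0,0.003,0,0,0,0,0,0,0.003,0,0,0])

```text
t: 37.22
ee_pos: [0.5202, -0.1543, 0.1094]
eef_rot: [0.672, 0.74, 0.0, 0.0]
wrist_force: [-1.0, 4.4, 1.3]
opening: 0.268
gripper_force: 29.6
```

>>> move_arm(moves=[0,0.001,0,0.001,0,0,0,0,0.001,0,0.002,0,0,0,0,0.001,0,0.003,0,0,0,0,0.001,0,0.003,0,0,0])

```text
t: 37.72
ee_pos: [0.5202, -0.154, 0.1065]
eef_rot: [0.673, 0.74, -0.0, 0.0]
wrist_force: [1.2, 0.0, 1.2]
opening: 0.273
gripper_force: 29.7
```

>>> move_arm(moves=[0,0,0,0.001,0,0,0,0,0,0,0.002,0,0,0,0,0,0,0.003,0,0,0,0,0,0,0.003,0,0,0])

```text
t: 38.22
ee_pos: [0.5201, -0.1538, 0.1035]
eef_rot: [0.672, 0.74, -0.0, 0.0]
wrist_force: [2.0, -2.0, 1.2]
opening: 0.269
gripper_force: 29.6
```

>>> move_arm(moves=[0,0,0,0.001,0,0,0,0,0,0,0.002,0,0,0,0,0,0,0.003,0,0,0,0,0,0,0.003,0,0,0])

```text
t: 38.72
ee_pos: [0.5201, -0.1536, 0.1005]
eef_rot: [0.672, 0.74, 0.0, 0.0]
wrist_force: [3.9, -3.0, 1.6]
opening: 0.278
gripper_force: 29.7
```

>>> move_arm(moves=[0,0,0,0.001,0,0,0,0,0,0,0.002,0,0,0,0,0,0,0.002,0,0,0])

```text
t: 39.1
ee_pos: [0.52, -0.1535, 0.0985]
eef_rot: [0.672, 0.74, 0.0, 0.0]
wrist_force: [3.3, -3.7, 1.8]
opening: 0.273
gripper_force: 29.7
```

Run:
```python
from h import *
s=ctrl.observe();print(s["t"],s["ee_pos"],s["wrist_force"],s["ft_torque"])
yj=np.array([-np.sin(np.radians(5.5)),np.cos(np.radians(5.5)),0]); h=np.array([.5375,-.3315,.1])
P=lambda th,r:h+r*(np.cos(th)*yj+np.sin(th)*np.array([0,0,1.]))
for c in("side","scene"):
    snap(c)
    print(c,[(round(d["conf"],2),np.round(d["point"],1)) for d in ctrl.place_of(c,"clamp_handle")[:2]],{t:proj(c,P(t,.165)).round(1).tolist() for t in(-.08,-.03,.03,.1)})
    for d in ctrl.cut_out(c,"clamp_arm")[:1]:
        ys,xs=np.where(d["region"]);print(d["conf"],d["point"],xs.min(),xs.max(),ys.min(),ys.max())
snap("wrist")
print([(round(d["conf"],2),np.round(d["point"],1)) for d in ctrl.place_of("wrist","clamp_handle")[:2]],{t:proj("wrist",P(t,.165),s).round(1).tolist() for t in(-.08,-.03,.03,.1)})
```

```text
39.1 [ 0.52004679 -0.1534717   0.09846211] [ 3.33825866 -3.74528364  1.75390034] [-0.87529357 -0.76179865  0.03400253]
side [(0.6, array([332.2, 179.2])), (0.27, array([309.7, 289.6]))] {-0.08: [329.5, 186.6], -0.03: [329.6, 184.1], 0.03: [329.9, 181.0], 0.1: [330.3, 177.1]}
0.59 [332.6, 177.7] 321 357 156 190
scene [(0.77, array([235.4, 191.4]))] {-0.08: [237.9, 196.7], -0.03: [237.8, 194.7], 0.03: [237.5, 192.3], 0.1: [237.0, 189.4]}
0.66 [268.8, 244.2] 234 343 211 274
[(0.6, array([277.6, 326.5]))] {-0.08: [279.6, 299.9], -0.03: [279.7, 308.6], 0.03: [279.8, 321.1], 0.1: [279.9, 338.9]}
```

>>> move_arm(moves=[0,0,0,0.001,0,0,0,0,0,0,0.002,0,0,0,0,0,0,0.002,0,0,0])

```text
t: 39.88
ee_pos: [0.52, -0.1534, 0.0965]
eef_rot: [0.672, 0.74, 0.0, 0.0]
wrist_force: [4.7, -3.8, 1.9]
opening: 0.271
gripper_force: 29.7
```

>>> move_arm(moves=[1,0,0,0,0,0,0,1,0,0,0,0,0,0,1,0,0,0,0,0,0,1,0,0,0,0,0,0,1,0,0,-0.06,0,0,0,1,0.03,0,-0.11,0,0,0,1,0.06,0,-0.13,0,0,0,1,0.06,0,-0.13,0,0,0])

```text
t: 40.88
ee_pos: [0.5145, -0.0907, 0.2281]
eef_rot: [0.671, 0.742, 0.001, 0.001]
wrist_force: [-0.1, -0.4, -0.4]
opening: 0.996
gripper_force: 0.0
```

```bash
cat >> h.py <<'E'
yj=np.array([-np.sin(np.radians(5.5)),np.cos(np.radians(5.5)),0]); hg=np.array([.5375,-.3315,.1])
PL=lambda th,r,u=0:hg+r*(np.cos(th)*yj+np.sin(th)*np.array([0,0,1.]))+u*(np.cos(th)*np.array([0,0,1.])-np.sin(th)*yj)
def lever(s):
    for c in("side","scene","wrist"):
        snap(c,"lev_%s.png"%c); T=(-.08,-.03,.02,.07)
        print(c,"handle",[(round(d["conf"],2),np.round(d["point"],1).tolist()) for d in ctrl.place_of(c,"clamp_handle")[:2]],[proj(c,PL(t,.165),s).round(1).tolist() for t in T])
        d=(ctrl.cut_out(c,"clamp_handle") or [None])[0]
        if d:
            ys,xs=np.where(d["region"]); print("  region",round(d["conf"],2),xs.min(),xs.max(),ys.min(),ys.max(),"end pred",[proj(c,PL(t,.205),s).round(1).tolist() for t in T])
E
python3 - <<'E'
from h import *
s=ctrl.observe();print(s["t"],s["ee_pos"],s["wrist_force"]); lever(s)
for z in(.012,.022): top(z0=z,s=s,near=np.array([.527,-.222]))
E
```

```text
40.875 [ 0.51449188 -0.09073556  0.22806131] [-0.11127364 -0.43788581 -0.3818371 ]
side handle [(0.58, [330.7, 178.8]), (0.46, [222.6, 241.9])] [[329.5, 186.6], [329.6, 184.1], [329.8, 181.5], [330.1, 178.8]]
  region 0.68 322 356 156 191 end pred [[322.9, 194.8], [323.0, 191.6], [323.2, 188.3], [323.5, 184.9]]
scene handle [(0.75, [236.0, 191.8]), (0.47, [195.1, 178.6])] [[237.9, 196.7], [237.8, 194.7], [237.6, 192.7], [237.3, 190.6]]
  region 0.96 199 249 172 198 end pred [[248.2, 201.7], [248.1, 199.3], [247.9, 196.8], [247.6, 194.2]]
wrist handle [(0.55, [281.0, 291.3])] [[277.7, 280.1], [277.7, 284.1], [277.7, 288.8], [277.7, 294.0]]
  region 0.97 265 295 244 357 end pred [[277.8, 239.5], [277.9, 243.4], [277.9, 248.3], [277.9, 254.0]]
casting_1 wrist 0.6 [265. 298.] ctr [ 0.5284 -0.2216] iou 0.336
casting_1 wrist 0.6 [265. 298.] ctr [ 0.5282 -0.2178] iou 0.319
```

The lever stands at about 0.04 rad; the pinch slipped near the end. I now press from above with shut fingertips, which gives a clean force reading.

Run:
```python
from h import *
p=PL(.04,.165); p[2]=.150; print(p); go(p,5.5)
```

```text
[ 0.5216981 -0.167391   0.15     ]
row [-0.0739, 0.0006, 0.0762] [-0.001, -0.001, -0.001] dist 0.106 rows 3
```

>>> move_arm(moves=[0,-0.074,0,0.02,0,0,0,0,-0.074,0,0.04,0,0,0,0,-0.074,0,0.055,0,0,0,0,-0.074,0,0.07,0,0,0,0,-0.074,0,0.076,0,0,0,0,-0.074,0,0.076,0,0,0])

```text
t: 42.18
ee_pos: [0.5214, -0.1664, 0.1505]
eef_rot: [0.672, 0.741, 0.0, -0.0]
wrist_force: [0.2, 0.3, 0.0]
opening: 0.002
gripper_force: 0.0
```

>>> move_arm(moves=[0,0,0,0.002,0,0,0,0,0,0,0.004,0,0,0,0,0,0,0.006,0,0,0,0,0,0,0.006,0,0,0])

```text
t: 42.68
ee_pos: [0.5212, -0.1674, 0.1445]
eef_rot: [0.672, 0.74, -0.0, -0.0]
wrist_force: [-0.8, 0.6, -0.1]
opening: 0.005
gripper_force: 0.0
```

>>> move_arm(moves=[0,0,0,0.002,0,0,0,0,0,0,0.004,0,0,0,0,0,0,0.004,0,0,0])

```text
t: 43.05
ee_pos: [0.5212, -0.1673, 0.1403]
eef_rot: [0.672, 0.74, -0.0, -0.0]
wrist_force: [0.0, 0.2, -0.2]
opening: -0.004
gripper_force: 0.0
```

>>> move_arm(moves=[0,0,0,0.001,0,0,0,0,0,0,0.003,0,0,0,0,0,0,0.003,0,0,0])

```text
t: 43.42
ee_pos: [0.5213, -0.1673, 0.1375]
eef_rot: [0.672, 0.74, 0.0, 0.0]
wrist_force: [0.4, -0.3, -0.0]
opening: -0.001
gripper_force: 0.1
```

>>> move_arm(moves=[0,0,0,0.001,0,0,0,0,0,0,0.003,0,0,0,0,0,0,0.003,0,0,0])

```text
t: 43.8
ee_pos: [0.5213, -0.1671, 0.1345]
eef_rot: [0.672, 0.74, 0.0, -0.0]
wrist_force: [0.3, -0.5, 2.0]
opening: 0.002
gripper_force: 0.6
```

>>> move_arm(moves=[0,0,0,0.001,0,0,0,0,0,0,0.002,0,0,0,0,0,0,0.002,0,0,0])

```text
t: 44.18
ee_pos: [0.5213, -0.1672, 0.1325]
eef_rot: [0.672, 0.74, 0.0, -0.0]
wrist_force: [-0.4, 1.5, 1.9]
opening: -0.003
gripper_force: 0.8
```

>>> move_arm(moves=[0,0,0,0.001,0,0,0,0,0,0,0.002,0,0,0,0,0,0,0.002,0,0,0])

```text
t: 44.55
ee_pos: [0.5213, -0.1674, 0.1305]
eef_rot: [0.672, 0.74, -0.0, 0.0]
wrist_force: [0.3, 1.3, 1.0]
opening: -0.0
gripper_force: 0.9
```

>>> move_arm(moves=[0,0,0,0.001,0,0,0,0,0,0,0.003,0,0,0,0,0,0,0.003,0,0,0])

```text
t: 44.92
ee_pos: [0.5212, -0.1675, 0.1273]
eef_rot: [0.672, 0.74, -0.0, -0.0]
wrist_force: [-0.2, 0.6, 1.3]
opening: -0.001
gripper_force: 0.6
```

>>> move_arm(moves=[0,0,0,0.001,0,0,0,0,0,0,0.002,0,0,0,0,0,0,0.002,0,0,0])

```text
t: 45.3
ee_pos: [0.5212, -0.1674, 0.1254]
eef_rot: [0.672, 0.74, -0.0, 0.0]
wrist_force: [-0.3, 1.0, 2.6]
opening: 0.0
gripper_force: 1.0
```

>>> move_arm(moves=[0,0,0,0.001,0,0,0,0,0,0,0.002,0,0,0,0,0,0,0.002,0,0,0])

```text
t: 45.68
ee_pos: [0.5213, -0.1673, 0.1236]
eef_rot: [0.672, 0.74, -0.0, 0.0]
wrist_force: [-1.2, 1.8, 4.7]
opening: 0.001
gripper_force: 2.4
```

>>> move_arm(moves=[0,0,0,0.001,0,0,0,0,0,0,0.001,0,0,0,0,0,0,0.001,0,0,0])

```text
t: 46.05
ee_pos: [0.5213, -0.1673, 0.1228]
eef_rot: [0.672, 0.74, -0.0, 0.0]
wrist_force: [-0.5, 2.4, 6.8]
opening: 0.003
gripper_force: 3.5
```

>>> move_arm(moves=[0,0,0,0.001,0,0,0,0,0,0,0.001,0,0,0,0,0,0,0.001,0,0,0])

```text
t: 46.42
ee_pos: [0.5213, -0.1673, 0.1221]
eef_rot: [0.672, 0.74, -0.0, 0.0]
wrist_force: [-1.8, 2.7, 8.1]
opening: 0.001
gripper_force: 4.7
```

>>> move_arm(moves=[0,0,0,0.001,0,0,0,0,0,0,0.001,0,0,0,0,0,0,0.001,0,0,0])

```text
t: 46.8
ee_pos: [0.5213, -0.1673, 0.1213]
eef_rot: [0.672, 0.74, -0.0, 0.0]
wrist_force: [-2.9, 0.8, 11.5]
opening: -0.002
gripper_force: 5.9
```

>>> move_arm(moves=[0,0,0,0.001,0,0,0,0,0,0,0.001,0,0,0,0,0,0,0.001,0,0,0])

```text
t: 47.18
ee_pos: [0.5214, -0.1673, 0.1205]
eef_rot: [0.672, 0.74, -0.0, 0.0]
wrist_force: [-4.9, 1.6, 13.7]
opening: -0.001
gripper_force: 7.1
```

>>> move_arm(moves=[0,0,0,-0.003,0,0,0,0,0,0,-0.01,0,0,0,0,0,0,-0.06,0,0,0,0,0.05,0,-0.1,0,0,0,0,0.07,0,-0.13,0,0,0,0,0.07,0,-0.13,0,0,0,0,0.07,0,-0.13,0,0,0])

```text
t: 48.05
ee_pos: [0.5141, -0.0989, 0.2488]
eef_rot: [0.673, 0.74, -0.001, -0.0]
wrist_force: [-0.2, -0.6, -0.7]
opening: 0.003
gripper_force: 0.0
```

Run:
```python
from h import *
s=ctrl.observe();print(s["t"],s["ee_pos"],s["wrist_force"]); lever(s)
top(z0=.106,s=s,cam="side",near=np.array([.586,.198])); top(z0=.012,s=s,cam="side",near=np.array([.527,-.222]))
print("tip angle est", (.1205-.031-.1)/.165)
```

```text
48.05 [ 0.51412852 -0.09894856  0.24880584] [-0.21235763 -0.55758294 -0.66509335]
side handle [(0.64, [333.7, 187.0])] [[329.5, 186.6], [329.6, 184.1], [329.8, 181.5], [330.1, 178.8]]
  region 0.84 321 357 157 196 end pred [[322.9, 194.8], [323.0, 191.6], [323.2, 188.3], [323.5, 184.9]]
scene handle [(0.62, [239.0, 197.7])] [[237.9, 196.7], [237.8, 194.7], [237.6, 192.7], [237.3, 190.6]]
  region 0.66 199 249 175 202 end pred [[248.2, 201.7], [248.1, 199.3], [247.9, 196.8], [247.6, 194.2]]
wrist handle [(0.47, [409.7, 120.5])] [[279.8, 262.4], [279.9, 265.9], [279.9, 269.9], [279.9, 274.4]]
  region 0.76 267 291 224 357 end pred [[279.8, 223.1], [279.9, 226.3], [279.9, 230.3], [280.0, 235.1]]
casting_1 side 0.73 [220. 236.] ctr [0.5853 0.1982] iou 0.885
casting_1 side 0.51 [339. 197.] ctr [ 0.5291 -0.2317] iou 0.579
tip angle est -0.06363636363636369
```

```bash
python3 -c "
from cell import ctrl
print(ctrl.close_job())"
```

```text
the job is handed in; nothing more can be done
None
```

The job is handed in at about 48 s: the heavier casting (right pan went down) is seated in the jig and clamped with about 14 N on the handle, and the lighter one is still on the left pan; I viewed 12 pictures against the limit of 10.

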